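# Feed a sample tube cap-last into the bench chute

## Robot

A 7-joint arm with a two-finger parallel gripper is mounted at the origin on a cart in front of the work surface, level with it; the furniture and walls round the work are solid. World frame = base frame: x ahead of the robot, y to its left, z up, the work surface at z = 0. Lengths are in mm, angles in rad, forces in N, time in s.
With the tool pointing down it reaches from about 350 to 900 mm from the base axis. Payload 7.2 kg.
Tool frame: the origin (TCP) lies midway between the tips of the shut fingers; the grasp point (between the pads) lies 19 mm behind it; z points along the fingers, y is the line along which they close (so a half turn about z gives the same grasp; the last joint's range is limited). The gripper opens to 88 mm and grips with 3 to 60 N. Pads are 20 mm wide; open, the fingers measure 115 mm over their backs; the gripper's body (75 mm by 178 mm) begins 61 mm behind the grasp point.
Start: joints at [-1.315, 0.411, -0.013, 1.596, 0.006, 1.134, -0.082], TCP at [198.867, 592.521, 222.653] pointing down, gripper open.
Joint ranges: [-2.95, 2.95], [-0.29, 1.99], [-1.47, 1.44], [0.14, 2.54], [-1.03, 4.17], [0.13, 1.85], [-2.86, 2.86]. Speed limits (rad/s): [2.39, 2.39, 3.01, 3.01, 3.14, 3.14, 3.14].

## Interface

Orientations are given as a unit quaternion [x, y, z, w].
In Python, from plant import sense, get_image, finish_job gives the robot as it stands.
- The arm moves only by the shell command python3 -m pendant 'ROWS' [FORCE]. ROWS is JSON, a list of rows, each a list of 5 numbers: the finger opening in m, from 0 to 0.0878, then the shift along the tool's x, y, z in m, then the turn about the tool's z in rad. A call has 1 to 20 rows; each row is the pose to reach, as a shift and turn from the pose commanded when the call began, along the tool's axes at that moment; what a row does not reach only later rows make up. A row lasts 1/10 s, in which the tool goes at most 50 mm and 8.59 degrees, less where a joint would pass 70% of its speed; a pose out of reach is approached as far as the arm can. A call with a gripper value outside its range is refused whole. The fingers move at their own pace and stop on an object; FORCE is the grip in N (left out, the last holds). Time passes only in rows, so rows that repeat a pose let the fingers close. It gives the time, the measured TCP pose, the force, the opening and the grip force at its end, in the units of the state.
- sense(): the state, without advancing time (a new reading comes with each control period).
- get_image(name): name is "scene" or "top"; returns a dict with "img" (480x640x3 uint8, red, green, blue), "z_map" (480x640 float32, mm along the optical axis (not along the pixel's ray), 0 where there is no reading), "fx", "fy", "cx", "cy" (pixels), "R" (3x3) and "t" (3): a world point X has camera coordinates R X + t. Camera axes: x right, y down, z forward; pixel columns grow to the right and rows downward; lengths in mm; the calibration is good to about 2 mm. A picture is of the moment at which its call begins.
- finish_job(): hands the job in; it is judged then, once.
The state is a dict: "time": time; "q": joint angles; "qd": joint speeds; "joint_torque": joint torques, N m; "tcp_pos": TCP position; "tcp_rot": TCP orientation; "contact_force": force on the tool from outside, world axes, zero at the start; "torque": the same for the moment, N m; "finger_gap": opening from 0.0 (shut) to 1.0 (fully open); "grip_force": force on a finger pad.
Only numpy, scipy, OpenCV 4.12 (cv2) and the standard library are available. Lean on these libraries where they do the work, as an engineer would, in place of code of your own. Each camera call takes 0.05 s, during which the arm holds its last target. There are 200 camera calls.

## Task

Pick up the red screw-cap sample tube lying on the bench and lay it in the open upper bay of the sloping metal chute, lengthwise and tilted to match the slope, with its cap end uphill, lowered close to the bay's floor before you let go. It must then slide under the blue bridge by itself and come to rest base first against the stop at the bottom, cap still uphill. Leave the blue marker and the red pen where they lie.

Things in the scene. Friction and masses are not known exactly. Their poses are not given: they have to be found in the camera images.
- red_tube: red sample tube, 18 g, lying on the bench, 82 mm long: body 27 mm across for 66 mm from the base, then a wider red screw cap 32 mm across, 16 mm long. Origin: centre of the base end; z axis runs along the tube to the cap. Axis 14 mm above the bench at the base, 17 mm at the cap. Cap points away from the robot, within 75 degrees either side of +x. Grip across the body near z = 40 mm.
- chute_stop (a point): foot of the end stop (black pad) at the low end, robot's side, of a fixed sloping aluminium chute. Origin: middle of the channel floor at the pad's face. x runs up the slope (25 degrees), y across, z square to the floor. Channel 40 mm wide, sides 10 mm high, slippery: a tube slides down by itself. x = 0 to 95 mm open outlet, 95 to 135 mm blue-roofed bridge, 43 mm clear, top 46 mm over the floor.
- chute_bay (a point): middle of the floor of the chute's open upper bay, 200 mm up the slope from chute_stop, about 105 mm above the bench; same axes. The bay runs from x = -65 mm (bridge) to +50 mm (upper end, no wall); its sides are 10 mm high and flare from 40 mm apart at the bridge to 64 mm. Lay the tube with its middle here, base towards the bridge.
- marker_b: blue marker pen lying on the bench, bystander, 144 mm long and 18 mm thick, along its y axis; origin under its middle. Left of it and of the tube stands a fixed glass-sided balance about 0.3 m tall (its near side at y = 0.14 m): cross it from above, higher than that
- pen_a: thin red pen lying on the bench behind the chute, a bystander, 145 mm long and 12 mm thick, along its y axis; origin under its middle

How it is judged:
By the outcome, as a careful person would: the job done as asked, in the order asked, and still so for the second after the job is handed in, with the robot touching nothing.
It also fails if it takes over 40 s, if anything falls off the work surface, if the arm or the gripper's body presses on something with over 40 N, if the wrist force passes 120 N, or if a joint passes its speed limit or range.

## Working session

There is one attempt and no reset: what is moved stays moved. The work goes in short steps, Python scripts to look and compute and a shell command to move; the robot and the scene stay as the last step left them, time stands still between calls to the robot, and variables do not carry over. Pictures are saved under pics/ and viewed, at most 10 in all, crops included, and the job is handed in when it is done.

```bash
ls; mkdir -p pics; python3 - <<'E'
from plant import sense,get_image
import cv2,numpy as np
s=sense();print(s)
for n in("scene","top"):
    d=get_image(n);np.savez(f"{n}0.npz",**d)
    cv2.imwrite(f"pics/{n}0.png",cv2.cvtColor(d["img"],cv2.COLOR_RGB2BGR))
    print(n,d["fx"],d["fy"],d["cx"],d["cy"],d["R"],d["t"],-np.array(d["R"]).T@np.array(d["t"]))
E
```

```text
pics
{'time': 0.0, 'q': array([-1.31515063,  0.41189854, -0.01272021,  1.59705866,  0.00564265,
        1.1342928 , -0.08222015]), 'qd': array([-1.10175464e-03,  7.99239721e-05, -1.99722008e-04,  1.07977290e-03,
        1.38956163e-03,  1.69134465e-03, -1.47808502e-03]), 'joint_torque': array([-1.10772646e-03, -5.87950659e+01,  6.41364846e-01, -2.91062790e+01,
       -5.37733140e-02,  1.84657745e-02,  1.58904595e-04]), 'tcp_pos': array([198.76985244, 592.00742664, 221.80391527]), 'tcp_rot': array([ 1.61201274e-01,  9.86921219e-01, -8.08912472e-04, -5.59329540e-05]), 'contact_force': array([ 0.02905254, -1.18340455,  0.14291647]), 'torque': array([0.02759858, 0.05892444, 0.01764344]), 'grip_force': 0.0, 'finger_gap': 0.9970283978232343}
scene 490.63130044467687 490.63130044467687 312.85114397050575 234.62399906588374 [[-0.83229048 -0.55426116 -0.00933434]
 [-0.37352704  0.57317916 -0.72934436]
 [ 0.4095975  -0.60353974 -0.68408309]] [406.75372095 391.80139517 564.16852435] [253.80364362 341.37351862 675.49306281]
top 615.2481258898761 615.2481258898761 321.5033319379494 241.79659467687082 [[ 0.09032936 -0.99589801  0.0052692 ]
 [-0.97308065 -0.08938372 -0.21242551]
 [ 0.21202512  0.0140609  -0.97716306]] [-211.52401491  574.88326049  905.08171873] [ 386.61454633 -171.99740505 1007.64685028]
```

View pics/scene0.png

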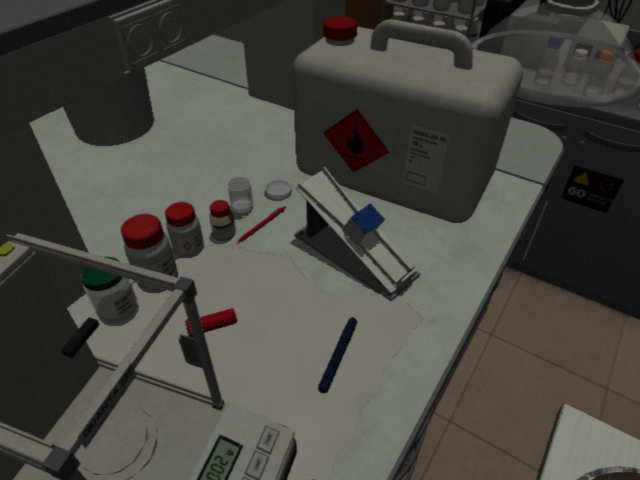

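View pics/top0.png

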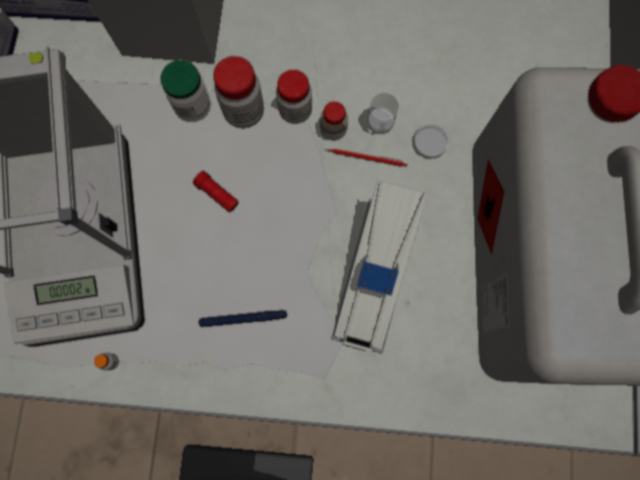

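The tube is at (216,192) in top, with its cap up-left at (203,180), and at (212,322) in scene. The chute runs in top from the pad at (358,344) past the blue bridge at (378,278) to its upper end at (400,188). In scene its top is at (320,180) and its foot at (400,285).

```bash
cat > h.py <<'E'
import numpy as np,cv2
def load(n,k=0): return dict(np.load(f"{n}{k}.npz"))
def pts(d,m):
    v,u=np.nonzero(m&(d["z_map"]>0)); z=d["z_map"][v,u]
    c=np.c_[(u-d["cx"])/d["fx"]*z,(v-d["cy"])/d["fy"]*z,z]
    return (c-d["t"])@d["R"],u,v
def ray(d,u,v):
    r=d["R"].T@np.array([(u-d["cx"])/d["fx"],(v-d["cy"])/d["fy"],1]);return -d["R"].T@d["t"],r/np.linalg.norm(r)
def onz(d,u,v,h):
    o,r=ray(d,u,v);return o+r*(h-o[2])/r[2]
def tri(a,pa,b,pb):
    o,r=ray(a,*pa);p,s=ray(b,*pb);k=np.linalg.lstsq(np.c_[r,-s],p-o,rcond=None)[0]
    A,B=o+k[0]*r,p+k[1]*s;return (A+B)/2,np.linalg.norm(A-B)
def mask(d,col,box):
    h=cv2.cvtColor(d["img"],cv2.COLOR_RGB2HSV);H,S,V=[h[...,i].astype(int) for i in range(3)]
    m=((H<8)|(H>172))&(S>140)&(V>50) if col=="red" else (H>100)&(H<125)&(S>120)&(V>40)
    o=np.zeros_like(m);x0,y0,x1,y1=box;o[y0:y1,x0:x1]=m[y0:y1,x0:x1];return o
E
python3 - <<'E'
from h import *
np.set_printoptions(precision=1,suppress=True)
T,S=load("top"),load("scene")
for n,d,b in(("top",T,(185,160,250,220)),("scene",S,(180,300,245,345))):
    m=mask(d,"red",b);rr=cv2.minAreaRect(np.argwhere(m)[:,::-1].astype(np.float32));print(n,m.sum(),rr,cv2.boxPoints(rr).tolist())
    P,_,_=pts(d,m);print("z pct",np.percentile(P[:,2],[2,20,50,80,98]),"med",np.median(P,0))
    u,s,v=np.linalg.svd(P[:,:2]-P[:,:2].mean(0),full_matrices=False);e=v[0]*np.sign(v[0,0]);pr=P[:,:2]@e
    print("dir deg",np.degrees(np.arctan2(e[1],e[0])),"len",np.percentile(pr,[1,99]),np.ptp(np.percentile(pr,[1,99])), "perp mean",(P[:,:2]@[-e[1],e[0]]).mean())
for n,d,b in(("top",T,(350,255,405,300)),("scene",S,(340,195,395,245))):
    m=mask(d,"blue",b);P,_,_=pts(d,m);print(n,"blue",m.sum(),P.mean(0),P.min(0),P.max(0));rr=cv2.minAreaRect(np.argwhere(m)[:,::-1].astype(np.float32));print(cv2.boxPoints(rr))
# bay floor via depth: sample column lines
pm=np.zeros((480,640),bool);cv2_=np.zeros((480,640),np.uint8);cv2.fillPoly(cv2_,[np.array([[388,200],[405,200],[392,250],[375,250]])],1)
P,_,_=pts(T,cv2_>0);c=P.mean(0);n=np.linalg.svd(P-c,full_matrices=False)[2][2];n*=np.sign(n[2]);print("floor",c,n,"slope",np.degrees(np.arccos(n[2])),"dir",np.degrees(np.arctan2(-n[1],-n[0])),"rms",((P-c)@n).std())
im=cv2.cvtColor(T["img"],cv2.COLOR_RGB2BGR)[170:365,320:440];a=cv2.resize(im,None,fx=3,fy=3,interpolation=2)
im=cv2.cvtColor(S["img"],cv2.COLOR_RGB2BGR)[160:305,285:425];b=cv2.resize(im,None,fx=3,fy=3,interpolation=2)
o=np.zeros((585,790,3),np.uint8);o[:,:360]=a;o[:435,365:785]=b;cv2.imwrite("pics/z0.png",o)
E
```

```text
top 656 ((214.7611846923828, 191.44747924804688), (48.40603256225586, 15.691332817077637), 41.76029968261719) [[191.48190307617188, 181.18026733398438], [201.93258666992188, 169.47552490234375], [238.04046630859375, 201.71469116210938], [227.58978271484375, 213.41943359375]]
z pct [20.4 24.5 27.2 29.8 33.2] med [670.1  26.7  27.2]
dir deg 55.728583040099025 len [359.2 436.4] 77.17079842014823 perp mean -538.5641778565634
scene 436 ((210.61769104003906, 320.4706115722656), (12.854386329650879, 49.962337493896484), 75.96376037597656) [[184.82357788085938, 320.29412841796875], [233.29415893554688, 308.176513671875], [236.41180419921875, 320.6470947265625], [187.94122314453125, 332.76470947265625]]
z pct [19.8 23.3 26.4 28.6 32. ] med [664.7  23.   26.4]
dir deg 66.55938323604205 len [255.2 333. ] 77.79045064760669 perp mean -599.8269637939692
top blue 799 [ 534.2 -245.6  110.4] [ 514.1 -272.3   99.1] [ 555.5 -218.4  121.2]
[[357.2 285.9]
 [363.5 261.6]
 [397.  270.3]
 [390.7 294.5]]
scene blue 492 [ 535.9 -244.8  109.3] [ 515.7 -273.6   63.4] [ 556.5 -218.2  119.1]
[[351.  218. ]
 [367.5 201.5]
 [384.  218. ]
 [367.5 234.5]]
floor [ 619.1 -260.2   99.7] [-0.4  0.1  0.9] slope 25.01435640446664 dir -9.607728474381762 rms 1.6152894320586355
```

View pics/z0.png

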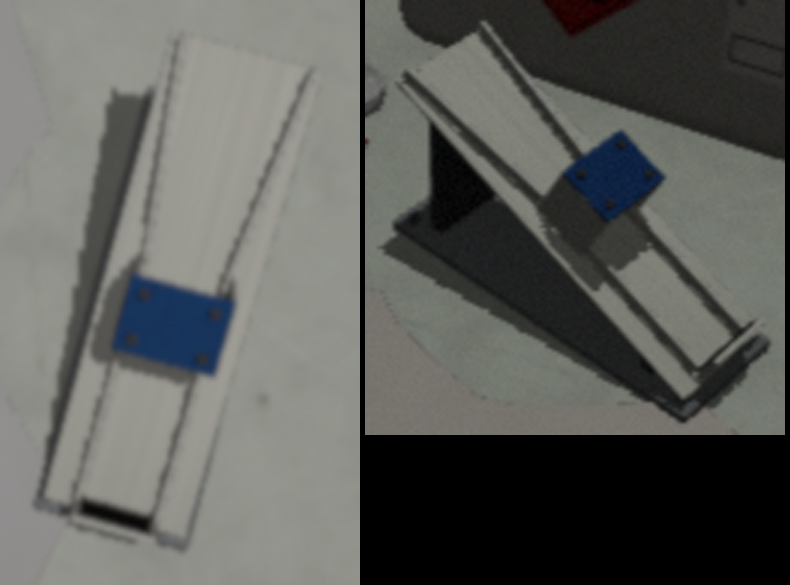

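The zoom shows the open bay above the blue roof. The roof corners in the zoomed top view are about (131,276), (235,297), (215,376) and (112,350), the floor lies between the two dark wall lines, and the black pad is at (116,513).

```bash
python3 - <<'E'
from h import *
np.set_printoptions(precision=1,suppress=True)
T,S=load("top"),load("scene")
# tube axis: silhouette mid-line at axis height, both views
ax={}
for n,d,b in(("top",T,(185,160,250,220)),("scene",S,(180,300,245,345))):
    for V in (0,):
        m=mask(d,"red",b);ct=np.argwhere(m)[:,::-1]
        Q=np.array([onz(d,u,v,15.5)[:2] for u,v in ct]);
        r=cv2.minAreaRect(Q.astype(np.float32));B=cv2.boxPoints(r);print(n,"rect",r)
        c,e=np.array(r[0]),(B[1]-B[0] if np.linalg.norm(B[1]-B[0])>np.linalg.norm(B[2]-B[1]) else B[2]-B[1]);L=np.linalg.norm(e);e=e/L*np.sign(e[0])
        s=(Q-c)@e;w=(Q-c)@[-e[1],e[0]]
        for a in np.arange(-L/2,L/2,10):
            k=(s>=a)&(s<a+10)
            if k.sum()>5: print(int(a+5),"w %.1f..%.1f mid %.1f"%(w[k].min(),w[k].max(),(w[k].min()+w[k].max())/2))
        print("axis deg",np.degrees(np.arctan2(e[1],e[0])),"near",c-e*L/2,"far",c+e*L/2)
# roof corners by triangulation
tc=np.array([[131,276],[235,297],[215,376],[112,350]])/3+[320,170]
sc=(np.array([[663,178],[608,221],[565,172],[622,132]])-[365,0])/3+[285,160]
import itertools
best=None
for k in range(4):
  for sg in(1,-1):
    X=[tri(T,tc[i],S,sc[(k+sg*i)%4]) for i in range(4)];r=max(x[1] for x in X)
    if best is None or r<best[0]: best=(r,[x[0] for x in X])
print(best); C=np.mean(best[1],0);P=np.array(best[1])
n=np.cross(P[1]-P[3],P[0]-P[2]);n/=np.linalg.norm(n);n*=np.sign(n[2]);print("roof C",C,"n",n,"sizes",[np.linalg.norm(P[i]-P[(i+1)%4]) for i in range(4)])
up=(P[0]+P[1]-P[2]-P[3])/2;print("up deg",np.degrees(np.arctan2(up[1],up[0])),"slope",np.degrees(np.arcsin(up[2]/np.linalg.norm(up))))
# channel lines & pad cast on floor plane (fit point, 25 deg)
f=np.array([619.1,-260.2,99.7])
yaw=np.radians(-10.5)
def frame(yaw):
    s=np.radians(25);x=np.array([np.cos(s)*np.cos(yaw),np.cos(s)*np.sin(yaw),np.sin(s)]);y=np.array([-np.sin(yaw),np.cos(yaw),0]);return x,y,np.cross(x,y)
def onp(d,p,n,c):
    o,r=ray(d,*p);return o+r*((c-o)@n)/(r@n)
x,y,z=frame(yaw)
# two channel inner wall foot points in top zoom: left/right at outlet, bay
Z={"outL0":(75,490),"outL1":(108,370),"outR0":(157,505),"outR1":(192,385),"bayL0":(146,265),"bayL1":(178,45),"bayR0":(224,290),"bayR1":(312,75),"padL":(82,502),"padR":(150,516),"padLt":(82,517),"padRt":(148,530)}
for k,p in Z.items():
    X=onp(T,np.array(p)/3+[320,170],z,f);r=X-C;print(k,X,"rel roof: x %.1f y %.1f"%(r@x+115,r@y))
print("floor to roof",(C-f)@z)
E
```

```text
top rect ((671.8751220703125, 28.86819839477539), (83.91470336914062, 26.54959487915039), 53.136138916015625)
-36 w -13.3..8.3 mid -2.5
-26 w -12.7..8.9 mid -1.9
-16 w -12.8..9.4 mid -1.7
-6 w -12.4..9.2 mid -1.6
3 w -11.9..9.9 mid -1.0
13 w -11.3..10.3 mid -0.5
23 w -13.0..13.3 mid 0.1
33 w -13.3..13.1 mid -0.1
43 w -11.3..10.3 mid -0.5
axis deg 53.13611 near [646.7  -4.7] far [697.   62.4]
scene rect ((675.750732421875, 24.909507751464844), (80.89640808105469, 26.893077850341797), 51.367698669433594)
-35 w -13.4..9.9 mid -1.8
-25 w -13.4..9.8 mid -1.8
-15 w -12.9..10.8 mid -1.1
-5 w -12.4..11.2 mid -0.6
4 w -12.4..11.2 mid -0.6
14 w -11.9..11.6 mid -0.1
34 w -13.4..13.4 mid 0.0
44 w -9.3..5.4 mid -1.9
axis deg 51.367702 near [650.5  -6.7] far [701.   56.5]
(np.float64(2.6847338241436995), [array([ 555.4, -223.5,  117.8]), array([ 548.6, -275.9,  115. ]), array([ 513.5, -269.6,   99.1]), array([ 521.6, -217.7,  100.8])])
roof C [ 534.8 -246.7  108.2] n [-0.4  0.   0.9] sizes [np.float64(52.84061522325111), np.float64(39.006325331424925), np.float64(52.56927726112197), np.float64(38.31893574283739)]
up deg -9.99733895266697 slope 25.17860601430076
outL0 [ 455.8 -208.5   20.4] rel roof: x 1.3 y 23.2
outL1 [ 517.2 -219.5   49.5] rel roof: x 70.1 y 23.6
outR0 [ 451.8 -252.2   22.3] rel roof: x 5.7 y -20.6
outR1 [ 513.1 -263.5   51.4] rel roof: x 74.5 y -20.5
bayL0 [ 569.7 -233.4   74.8] rel roof: x 129.8 y 19.4
bayL1 [ 673.6 -237.9  122.8] rel roof: x 243.4 y 33.9
bayR0 [ 560.5 -274.3   74. ] rel roof: x 128.0 y -22.5
bayR1 [ 663.7 -305.5  124. ] rel roof: x 246.3 y -34.3
padL [ 450.  -212.8   18.1] rel roof: x -4.2 y 17.9
padR [ 445.9 -249.2   19.4] rel roof: x -1.3 y -18.7
padLt [ 442.4 -213.6   14.7] rel roof: x -12.3 y 15.7
padRt [ 438.7 -248.9   16. ] rel roof: x -9.2 y -19.7
floor to roof 43.74788965677307
```

Two-view results hold up: the tube's middle is at about (674, 26) with a yaw of about 54°. The bay is at about (630, -264, 104) with a yaw of -10.5° and a slope of 25°, which fits the given 105 mm. Next I go up and over the balance, turning on the way.

```bash
python3 -m pendant '[[0.0878,0,0,-0.05,0],[0.0878,0,0,-0.1,0],[0.0878,0,0,-0.15,0],[0.0878,0,0,-0.2,0],[0.0878,0,0,-0.2,0],[0.0878,-0.63,-0.385,-0.2,1.871],[0.0878,-0.63,-0.385,-0.2,1.871],[0.0878,-0.63,-0.385,-0.2,1.871],[0.0878,-0.63,-0.385,-0.2,1.871],[0.0878,-0.63,-0.385,-0.2,1.871],[0.0878,-0.63,-0.385,-0.2,1.871],[0.0878,-0.63,-0.385,-0.2,1.871],[0.0878,-0.63,-0.385,-0.2,1.871],[0.0878,-0.63,-0.385,-0.2,1.871],[0.0878,-0.63,-0.385,-0.2,1.871],[0.0878,-0.63,-0.385,-0.2,1.871],[0.0878,-0.63,-0.385,-0.2,1.871],[0.0878,-0.63,-0.385,-0.2,1.871],[0.0878,-0.63,-0.385,-0.2,1.871],[0.0878,-0.63,-0.385,-0.2,1.871]]' 5
```

```text
time: 2.1
tcp_pos: [674.7, 24.3, 421.5]
tcp_rot: [0.89, 0.455, -0.001, 0.0]
contact_force: [-0.2, 0.6, 0.3]
finger_gap: 1.003
grip_force: 0.0
```

```bash
python3 -m pendant '[[0.0878,0,0,0.05,0],[0.0878,0,0,0.1,0],[0.0878,0,0,0.15,0],[0.0878,0,0,0.2,0],[0.0878,0,0,0.25,0],[0.0878,0,0,0.3,0],[0.0878,0,0,0.34,0],[0.0878,0,0,0.37,0],[0.0878,0,0,0.39,0],[0.0878,0,0,0.4,0],[0.0878,0,0,0.409,0],[0.0878,0,0,0.409,0],[0.0878,0,0,0.409,0],[0.04,0,0,0.409,0],[0.02,0,0,0.409,0],[0.02,0,0,0.409,0],[0.02,0,0,0.409,0],[0.02,0,0,0.409,0],[0.02,0,0,0.409,0]]' 5; python3 - <<'E'
from plant import sense,get_image
import cv2,numpy as np
for n in("scene","top"):
    d=get_image(n);np.savez(f"{n}1.npz",**d)
T,S=[cv2.cvtColor(dict(np.load(f"{n}1.npz"))["img"],cv2.COLOR_RGB2BGR) for n in("top","scene")]
o=np.hstack([cv2.resize(T[120:270,140:290],None,fx=2.6,fy=2.6),cv2.resize(S[240:390,130:280],None,fx=2.6,fy=2.6)]);cv2.imwrite("pics/g1.png",o)
E
```

```text
time: 4.0
tcp_pos: [673.7, 27.1, 13.7]
tcp_rot: [0.89, 0.456, 0.0, -0.0]
contact_force: [0.6, 0.2, 1.0]
finger_gap: 0.494
grip_force: 0.0
```

View pics/g1.png

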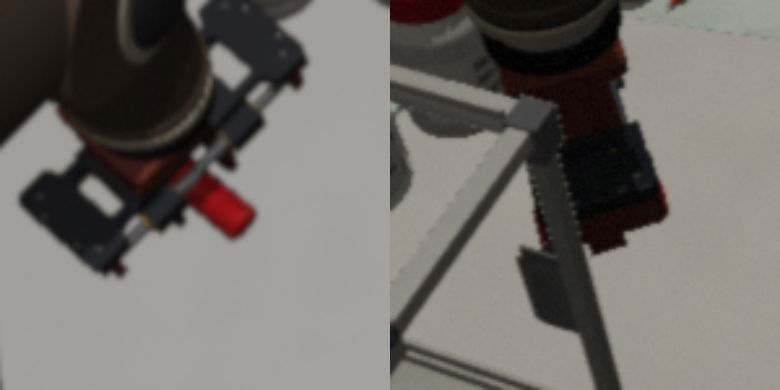

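The tube's base shows at about (238,222) in the zoomed top view. It lies square between the fingers, which are still closing, so I keep closing.

```bash
python3 -m pendant '[[0.02,0,0,0,0],[0.02,0,0,0,0],[0.02,0,0,0,0],[0.02,0,0,0,0],[0.02,0,0,0,0],[0.02,0,0,0,0]]' 5
```

```text
time: 4.7
tcp_pos: [673.6, 27.1, 13.6]
tcp_rot: [0.89, 0.456, -0.0, -0.0]
contact_force: [-0.7, 0.0, 0.5]
finger_gap: 0.308
grip_force: 5.0
```

```bash
python3 - <<'E'
from h import *
T=load("top");m=np.zeros((480,640),bool);m[150:320,440:640]=1
P,_,_=pts(T,m);P=P[(P[:,2]>20)&(P[:,0]>520)&(P[:,0]<760)]
for a in range(20,320,50):
    k=(P[:,2]>a)&(P[:,2]<a+50);print(a,k.sum(),P[k,1].max() if k.any() else None)
E
python3 -m pendant '[[0.02,0,0,-0.02,0],[0.02,0,0,-0.06,0],[0.02,0,0,-0.11,0],[0.02,0,0,-0.16,0],[0.02,0,0,-0.2,0],[0.02,0,0,-0.22,0],[0.02,0,0,-0.22,0]]'
python3 - <<'E'
from plant import get_image
import cv2,numpy as np
I=[]
for n in("scene","top"):
    d=get_image(n);np.savez(f"{n}2.npz",**d);I.append(cv2.cvtColor(d["img"],cv2.COLOR_RGB2BGR))
cv2.imwrite("pics/l2.png",np.hstack([cv2.resize(I[1][80:320,100:340],(390,390)),cv2.resize(I[0][140:380,100:340],(390,390))]))
E
```

```text
20 777 -394.3830395615485
70 1122 -394.448083837585
120 1413 -392.8751614686039
170 1758 -394.7731908295007
220 2540 -397.4760742231392
270 13174 -404.8110490925989
time: 5.4
tcp_pos: [675.3, 26.8, 237.6]
tcp_rot: [0.89, 0.456, 0.003, 0.001]
contact_force: [-0.8, -0.9, 0.7]
finger_gap: 0.306
grip_force: 5.0
```

View pics/l2.png

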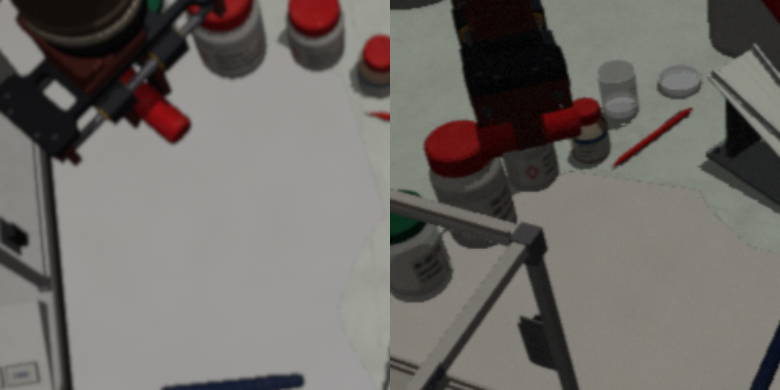

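The tube is held level in the jaws, with the base showing at (175,125) in the zoomed top view, and the bench under it is empty. The canister face at y = -394 leaves about 35 mm beside the gripper. I move above the bay and turn.

```bash
python3 -m pendant '[[0.02,-0.04,0.02,0,0.13],[0.02,-0.08,0.04,0,0.27],[0.02,-0.12,0.06,0,0.41],[0.02,-0.16,0.08,0,0.55],[0.02,-0.2,0.1,0,0.69],[0.02,-0.235,0.115,0,0.83],[0.02,-0.255,0.125,0,0.97],[0.02,-0.264,0.13,0,1.1],[0.02,-0.264,0.13,0,1.13],[0.02,-0.264,0.13,0,1.13],[0.02,-0.264,0.13,0,1.13],[0.02,-0.264,0.13,0,1.13]]'
python3 - <<'E'
from plant import get_image,sense
import cv2,numpy as np
I=[]
for n in("scene","top"):
    d=get_image(n);np.savez(f"{n}3.npz",**d);I.append(cv2.cvtColor(d["img"],cv2.COLOR_RGB2BGR))
print(sense()["tcp_pos"],sense()["tcp_rot"])
cv2.imwrite("pics/l3.png",np.hstack([cv2.resize(I[1][140:380,280:520],(390,390)),cv2.resize(I[0][70:310,240:480],(390,390))]))
E
```

```text
time: 6.7
tcp_pos: [625.3, -261.7, 233.2]
tcp_rot: [0.996, -0.09, -0.0, -0.0]
contact_force: [-0.3, -0.4, 0.3]
finger_gap: 0.308
grip_force: 5.0
[ 625.18389315 -262.2605036   233.60908448] [ 9.95909587e-01 -9.03551121e-02  6.17034198e-05 -2.08547193e-04]
```

View pics/l3.png

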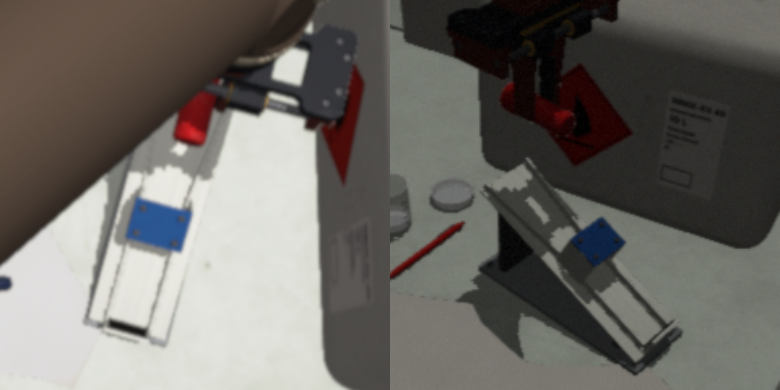

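```bash
python3 - <<'E'
from h import *
np.set_printoptions(precision=1,suppress=True)
for n,b in(("scene",(300,115,365,160)),("top",(380,185,425,235))):
    d=load(n,3);m=mask(d,"red",b);P,u,v=pts(d,m);k=(P[:,2]>215)&(P[:,2]<262)&(P[:,1]>-300)
    Q=np.array([onz(d,a,c,235.6)[:2] for a,c in zip(u[k],v[k])])-[625.2,-262.2]
    y=np.radians(-10.5);s=Q@[np.cos(y),np.sin(y)];w=Q@[-np.sin(y),np.cos(y)]
    print(n,k.sum(),"z",P[k,2].max())
    for a in range(-50,50,8):
        q=(s>=a)&(s<a+8)
        if q.sum()>4: print(a+4,q.sum(),"%.1f %.1f"%(w[q].min(),w[q].max()))
E
```

```text
scene 110 z 251.7470009466221
-38 6 0.0 7.8
-30 41 -17.0 8.9
-22 28 -17.0 1.1
42 5 -7.0 7.1
50 22 -14.1 3.6
top 552 z 251.09072502262546
-46 22 -9.7 10.3
-38 111 -11.8 12.3
-30 111 -11.5 12.3
-22 110 -11.1 13.1
-14 95 -11.0 11.2
-6 78 -12.9 5.4
2 17 -11.5 0.8
10 8 -9.9 -7.0
```

Laterally the tube sits within 2 mm of the channel centre. I lower it so that the cap touches the floor and tilts the tube in the light grip.

```bash
python3 -m pendant '[[0.02,0,0.002,0.04,0],[0.02,0,0.002,0.08,0],[0.02,0,0.002,0.09,0],[0.02,0,0.002,0.09,0],[0.02,0,0.002,0.092,0],[0.02,0,0.002,0.094,0],[0.02,0,0.002,0.096,0],[0.02,0,0.002,0.098,0],[0.02,0,0.002,0.1,0],[0.02,0,0.002,0.102,0],[0.02,0,0.002,0.104,0],[0.02,0,0.002,0.106,0],[0.02,0,0.002,0.108,0],[0.02,0,0.002,0.108,0]]' 4
python3 - <<'E'
from plant import get_image,sense
import cv2,numpy as np
I=[]
for n in("scene","top"):
    d=get_image(n);np.savez(f"{n}4.npz",**d);I.append(cv2.cvtColor(d["img"],cv2.COLOR_RGB2BGR))
print(sense()["tcp_pos"],sense()["contact_force"])
cv2.imwrite("pics/l4.png",np.hstack([cv2.resize(I[1][170:290,340:460],(390,390)),cv2.resize(I[0][140:260,285:405],(390,390))]))
E
```

```text
time: 8.2
tcp_pos: [624.4, -265.1, 125.3]
tcp_rot: [0.996, -0.091, -0.0, -0.0]
contact_force: [-0.0, 0.5, 0.2]
finger_gap: 0.307
grip_force: 4.0
[ 624.59742609 -265.07607056  125.56382123] [-0.18045637  0.95921707  0.26038529]
```

View pics/l4.png

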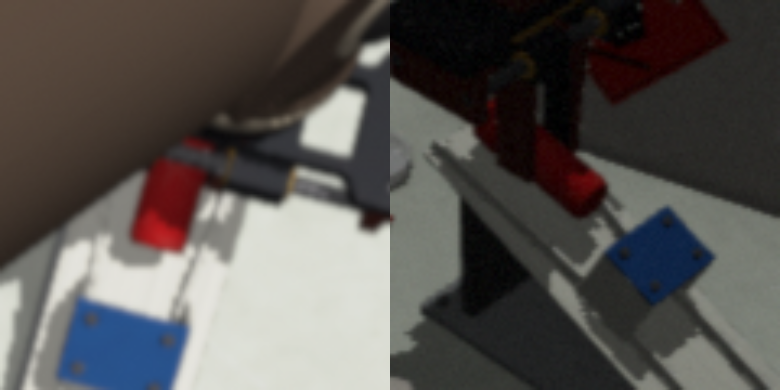

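The tube is tilting with the slope. Its base at zoomed scene (590,195) is still above the floor and it is lined up with the bridge opening. I lower it the last 6 mm.

```bash
python3 -m pendant '[[0.02,0,0,0.001,0],[0.02,0,0,0.002,0],[0.02,0,0,0.003,0],[0.02,0,0,0.004,0],[0.02,0,0,0.005,0],[0.02,0,0,0.006,0],[0.02,0,0,0.006,0],[0.02,0,0,0.006,0]]' 4
cat > look.py <<'E'
from h import *
from plant import get_image,sense
import sys
np.set_printoptions(precision=1,suppress=True)
k=sys.argv[1];I=[]
for n in("scene","top"):
    d=get_image(n);np.savez(f"{n}{k}.npz",**d);I.append(cv2.cvtColor(d["img"],cv2.COLOR_RGB2BGR))
cv2.imwrite(f"pics/l{k}.png",np.hstack([cv2.resize(I[1][170:290,340:460],(390,390)),cv2.resize(I[0][140:260,285:405],(390,390))]))
print(sense()["tcp_pos"],sense()["contact_force"])
d=load("top",k);m=mask(d,"red",(370,185,415,260));P,_,_=pts(d,m)
y=np.radians(-10.5);c=np.cos(np.radians(25));s=np.sin(np.radians(25))
X=np.array([c*np.cos(y),c*np.sin(y),s]);Y=np.array([-np.sin(y),np.cos(y),0]);Z=np.cross(X,Y)
Q=(P-[629.6,-264.2,104])@np.c_[X,Y,Z]
for a in range(-60,60,6):
    q=(Q[:,0]>=a)&(Q[:,0]<a+6)&(abs(Q[:,1])<22)&(Q[:,2]<60)
    if q.sum()>8: print(a+3,q.sum(),"y",Q[q,1].min(),Q[q,1].max(),"top z",np.percentile(Q[q,2],95))
E
python3 look.py 5
```

```text
time: 9.1
tcp_pos: [624.6, -265.1, 119.6]
tcp_rot: [0.996, -0.091, -0.0, 0.0]
contact_force: [-0.3, 0.0, -0.3]
finger_gap: 0.302
grip_force: 4.0
[ 624.6 -265.1  119.6] [-0.5  0.3 -0. ]
-39 24 y -9.932772791453731 10.260963510221755 top z 36.40271239613265
-33 65 y -12.504219234348627 10.582210987096197 top z 35.73470066764733
-27 64 y -12.031580883860011 10.813028580506218 top z 35.8908910555919
-21 64 y -12.198038897415078 10.647270696915701 top z 35.48871404156841
-15 61 y -11.63837570657488 10.473742966395509 top z 35.75199185318831
-9 61 y -11.939284610432864 10.602997591618218 top z 34.69301630250041
-3 69 y -14.459406355287848 10.152319218225127 top z 34.96045753890569
3 14 y -11.405045693163554 8.594113648717927 top z 34.34971005052815
9 10 y -13.004692447903503 -0.45127255913444375 top z 33.11778906407493
```

View pics/l5.png

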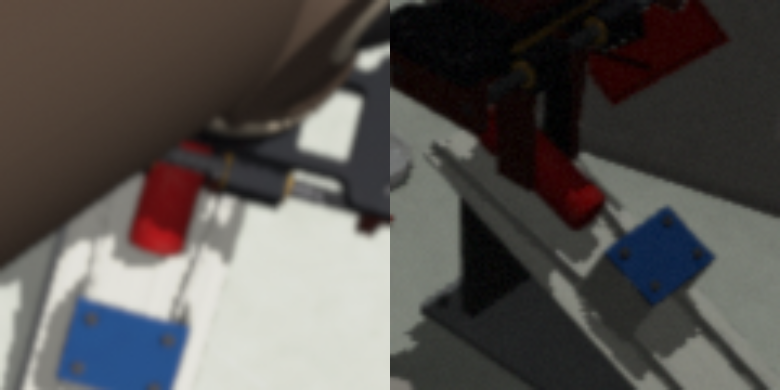

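The tube now lies within about 3° of the slope, with its base at about zoomed (160,245) and a few mm of clearance left. I lower 2 mm more while watching the force.

```bash
python3 -m pendant '[[0.02,0,0,0.0007,0],[0.02,0,0,0.0014,0],[0.02,0,0,0.002,0],[0.02,0,0,0.0025,0],[0.02,0,0,0.0025,0]]' 4; python3 look.py 6
```

```text
time: 9.7
tcp_pos: [624.5, -265.1, 117.1]
tcp_rot: [0.996, -0.091, -0.0, -0.0]
contact_force: [0.3, -0.4, 0.7]
finger_gap: 0.305
grip_force: 4.0
[ 624.5 -265.1  117.1] [-0.1  0.8  0.3]
-39 38 y -11.05709825389852 10.409546906300722 top z 31.478295959557517
-33 63 y -12.111651435173444 10.704059748619898 top z 31.53280632621434
-27 60 y -11.956950916974103 10.720242284185396 top z 32.46958434958915
-21 65 y -12.103417896326075 10.85836756567646 top z 31.44931974627957
-15 60 y -12.07806523822263 10.69002840314861 top z 31.066051908270847
-9 65 y -13.284787764812345 10.711259536422746 top z 31.75591101922399
-3 62 y -14.202626928946705 10.09285256680951 top z 31.083216908148817
9 16 y -13.612095322036286 -0.5727614918849336 top z 32.05748694856311
```

Now it is parallel to the slope, with the base about 3–4 mm off the floor and no contact force. I release and then lift.

```bash
python3 -m pendant '[[0.075,0,0,0,0],[0.075,0,0,0,0],[0.075,0,0,0,0],[0.075,0,0,0,0],[0.075,0,0,0,0],[0.075,0,0,0,0],[0.075,0,0,0,0],[0.075,0,0,-0.01,0],[0.075,0,0,-0.04,0],[0.075,0,0,-0.09,0],[0.075,0,0,-0.14,0],[0.075,0,0,-0.19,0],[0.075,0,0,-0.22,0],[0.075,0,0,-0.22,0],[0.075,0,0,-0.22,0]]'
python3 - <<'E'
from plant import get_image
import cv2,numpy as np
I=[]
for n in("scene","top"):
    d=get_image(n);np.savez(f"{n}7.npz",**d);I.append(cv2.cvtColor(d["img"],cv2.COLOR_RGB2BGR))
cv2.imwrite("pics/l7.png",np.hstack([cv2.resize(I[1][160:360,290:490],(390,390)),cv2.resize(I[0][150:310,270:430],(390,390))]))
E
```

```text
time: 11.3
tcp_pos: [624.5, -265.2, 337.9]
tcp_rot: [0.996, -0.091, 0.001, -0.0]
contact_force: [-0.0, -1.0, -0.7]
finger_gap: 0.858
grip_force: 0.0
```

View pics/l7.png

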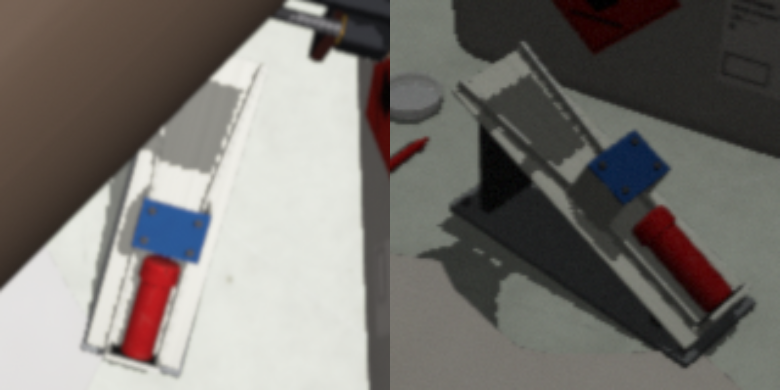

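The tube slid under the bridge and rests in the outlet. Its base is against the stop (scene zoom (715,305)), its cap is uphill at (650,225), and the robot is clear.

```bash
python3 -m pendant '[[0.075,0,0,0,0],[0.075,0,0,0,0],[0.075,0,0,0,0]]'; python3 - <<'E'
from plant import finish_job
print(finish_job())
E
```

```text
time: 11.7
tcp_pos: [624.4, -265.0, 336.4]
tcp_rot: [0.996, -0.092, -0.001, -0.0]
contact_force: [-0.2, 0.0, 0.3]
finger_gap: 0.851
grip_force: 0.0
the job is handed in; nothing more can be done
None
```

The job is handed in at 11.7 s: the tube slid under the blue bridge by itself and rests base first against the stop, cap uphill, and the blue marker and red pen were not touched.

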